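# Open the humidor's iron lid with its lever

### The arm

A 6-joint arm with a two-finger parallel gripper is mounted at the origin on a cart in front of the work surface, level with it; the furniture and walls round the work are solid. World frame = base frame: x ahead of the robot, y to its left, z up, the work surface at z = 0. Lengths are in mm, angles in rad, forces in N, time in s.
With the tool pointing down it reaches from about 350 to 875 mm from the base axis. Payload 4.2 kg.
Tool frame: the origin (TCP) lies midway between the tips of the shut fingers; the grasp point (between the pads) lies 19 mm behind it (arm.grasp_offset is the distance from the TCP to the grasp point, in mm); z points along the fingers, y is the direction in which the jaws open and shut (so a half turn about z gives the same grasp; the last joint's range is limited). The gripper opens to 85 mm and grips with 20 to 120 N. Pads are 22 mm wide; open, the fingers measure 114 mm over their backs; the gripper's body (76 mm by 85 mm) begins 54 mm behind the grasp point. The pads swing forward as they close: fully open they stand 13 mm farther back than shut.
Start: joints at [1.442, 0.385, 0.008, 0, -1.194, -0.259], TCP at [236.312, 578.581, 231.312] pointing down, gripper open.
Joint ranges: [-3.14, 3.14], [-1.21, 2.06], [-1.07, 1.41], [-3.16, 2.05], [-2.99, -0.16], [-3.1, 3.1]. Speed limits (rad/s): [2.79, 2.79, 3.14, 3.14, 3.14, 3.14].

### API

Orientations are given as a unit quaternion [x, y, z, w].
In Python, from bench import arm gives the robot as it stands.
- The arm moves only by the tool move_arm, never from a script. Its argument "moves" is a list of rows, each an object with "gripper": the gripper's target within -1 to 1 (fully open at 1, half-way at 0, shut at -1); "xyz": the shift along the tool's x, y, z in cm, a list of three; "angular": the turn, a rotation vector about the tool's x, y, z in rad, a list of three. In form: [{"gripper": gripper, "xyz": [dx, dy, dz], "angular": [wx, wy, wz]}, ...]. A call has 1 to 10 rows; each row is the pose to reach, as a shift and turn from the pose commanded when the call began, along the tool's axes at that moment; what a row does not reach only later rows make up. A row lasts 1/8 s, in which the tool goes at most 62.5 mm and 10.7 degrees, less where a joint would pass 70% of its speed; a pose out of reach is approached as far as the arm can. A call with a gripper value outside its range is refused whole. The fingers move at their own pace and stop on an object; the grip force is fixed at half the most. Time passes only in rows, so rows that repeat a pose let the fingers close. It gives the time, the measured TCP pose, the force and the opening at its end, in the units of the state.
- arm.read_state(): the state, without advancing time (a new reading comes with each control period).
- arm.get_image(name): name is "scene" or "top" or "wrist"; returns (picture, depth): 384x512x3 uint8, blue, green, red; 384x512 float32, mm along the optical axis (not along the pixel's ray), 0 where there is no reading.
- arm.get_calibration(name): a dict with "camera_matrix" (3x3 intrinsics, pixels), "R" (3x3) and "t" (3): a world point X has camera coordinates R X + t. Camera axes: x right, y down, z forward; pixel columns grow to the right and rows downward; lengths in mm; the calibration is good to about 2 mm. A picture is of the moment at which its call begins: read the wrist's pose just before it. get_calibration takes no time and is no camera call; for the wrist camera it gives the pose at the moment of the call.
- arm.job_done(): hands the job in, once; it reports no verdict.
The state is a dict: "clock": time; "joints": joint angles; "joint_vel": joint speeds; "joint_efforts": joint torques, N m; "position": TCP position; "ee_rot": TCP orientation; "contact_force": force on the tool from outside, world axes, zero at the start; "wrist_torque": the same for the moment, N m; "gripper_width": finger opening in mm.
Only numpy, scipy, OpenCV 4.12 (cv2) and the standard library are available. Lean on these libraries where they do the work, as an engineer would, in place of code of your own. Each camera call takes 0.05 s, during which the arm holds its last target. There are 200 camera calls.

### The job

First push the stop slide by its upright post all the way across, so that its block no longer stands under the long end of the lever. Then press the long end of the lever with the fingertips, all the way down onto its rubber stop, so that the short end raises the heavy iron lid of the humidor, and finish while still holding it down with the lid open. Do not lift the lever off its support, do not touch the lid itself, and leave the other things on the bench where they are.

Things in the scene. Friction and masses are not known exactly. Their poses are not given: they have to be found in the camera images.
- lifter: fixed wooden base board (425 x 150 mm) with the low humidor box at one end and the lever at the other. Origin on the worktop under the fulcrum rod; x runs along the lever from its long end (-x) to the box (x 104 to 214 mm), y across it, z up. The stop slide's push post stands on the -y side, towards the robot
- fulcrum (a point): top of the fixed steel fulcrum rod, 55 mm above the worktop. Wooden cheeks beside it (base x -22 to +22 mm, up to 76 mm high) and two uprights (base x -87 to -73 mm, up to 92 mm high), all 18 to 29 mm off the middle line, keep the lever in line
- pivot (a point): point on the underside of the lever that rests on the fulcrum rod; two small cleats under the lever straddle the rod, and the lever lies there loose
- lever: loose straight lever, 0.5 kg: wooden bar 30 mm wide, 14 mm thick, with a heavy steel nose. It reaches 200 mm from the fulcrum to its free long end and 100 mm to the nose, which lies under the lid's overhanging edge with 3 mm of play. Origin at the pivot. At rest the long end slopes up by 0.17 rad to about 103 mm above the worktop; let go, it returns there
- press_point (a point): middle of the top of the lever's long end, 183 mm from the pivot and 17 mm from the free end; press here straight down, with 4 to 9 N. At rest about 100 mm above the worktop; about 37 mm when the lever meets its rubber stop, which then gives up to 8 mm more at about 2 N per mm
- post (a point): middle of the slide's upright round wooden post, 18 mm thick, 60 mm above the worktop; its top is at 80 mm and it is free all round from 21 mm up. It stands 105 mm to the -y side of the lever's middle line with the slide at 0, and moves towards the lever as it is pushed
- stop_slide (a joint): position of the stop slide, m: 0 with its block (56 mm wide, 77 mm high) under the lever, 150 mm from the fulcrum, so that the lever cannot be pressed; grows to 0.06 as the post is pushed along the base's +y to its end stop. Fully across from 0.05. It takes about 2 N, stays where left and starts between 0 and 0.01
- heavy_lid (a joint): opening angle of the iron lid, rad: 0 shut, rising as its front edge (towards the lever) goes up; about 0.21 when the lever meets its rubber stop. The lid has about 2 kg and falls shut when the lever is let go
- lid_edge (a point): middle of the front edge of the iron lid (148 x 200 x 10 mm, hinged along its far edge); not to be touched
- cup: bystander: small plastic cup of paste, 63 mm across, 36 mm high; origin under its middle
- tape: bystander: roll of tape lying flat, 93 mm across, 24 mm high; origin under its middle
- wedge: bystander: small wooden block, 37 x 50 x 18 mm; origin under its middle
- torch_lighter: bystander: flat lighter, 73 x 50 x 14 mm; origin under its middle
- mist: bystander: small mist bottle, 36 mm across, 129 mm high; origin under its middle

How it is judged:
By the outcome, as a careful person would: the job done as asked, in the order asked, and still so for the second after the job is handed in, while the arm keeps its last pose, push and grip.
It also fails if it takes over 40 s, if anything falls off the work surface, if the arm or the gripper's body presses on something with over 40 N, if the wrist force passes 120 N, or if a joint passes its speed limit or range.

## Working session

There is one attempt and no reset: what is moved stays moved. The work goes in short steps, Python scripts to look and compute and a tool call to move; the robot and the scene stay as the last step left them, time stands still between calls to the robot, and variables do not carry over. Pictures are saved under pics/ and viewed, about 8 in all and at most 12, crops included, and the job is handed in when it is done.

Besides the shell and the picture viewer there is one more tool, called after ">>>" as name(argument=value, ...), one argument or row to a line, values as JSON. move_arm: Moves the arm, as the interface text tells. Its arguments: {"type":"object","properties":{"moves":{"type":"array","items":{"type":"object","properties":{"gripper":{"type":"number"},"xyz":{"type":"array","items":{"type":"number"}},"angular":{"type":"array","items":{"type":"number"}}}}}},"required":["moves"]}

```bash
mkdir -p pics; cat > h.py <<'E'
import numpy as np, cv2
from bench import arm
def cloud(name):
    c=arm.get_calibration(name); im,d=arm.get_image(name)
    K,R,t=c["camera_matrix"],np.array(c["R"]),np.array(c["t"]).ravel()
    v,u=np.mgrid[:384,:512]
    P=np.stack([(u-K[0][2])/K[0][0]*d,(v-K[1][2])/K[1][1]*d,d],-1)
    W=(P-t)@R; W[d==0]=np.nan
    return im,W
E
python3 - <<'E'
from h import *
for n in("top","scene"):
    im,W=cloud(n); np.savez(n,im=im,W=W); cv2.imwrite(f"pics/{n}.png",im)
    print(n,[ (u,v,W[v,u].round()) for u in(100,256,400) for v in(100,200,300)])
s=arm.read_state(); print(s)
E
```

```text
top [(100, 100, array([817., 510.,  -2.])), (100, 200, array([480., 488.,  26.])), (100, 300, array([ -21.,  756., -764.])), (256, 100, array([814., -16.,  39.])), (256, 200, array([485., -20.,  14.])), (256, 300, array([151., -24., -23.])), (400, 100, array([ 832., -510.,   -1.])), (400, 200, array([ 491., -507.,   -3.])), (400, 300, array([  98., -606., -274.]))]
scene [(100, 100, array([792., 803.,  22.])), (100, 200, array([360., 431., -16.])), (100, 300, array([-53.,   5., 225.])), (256, 100, array([846., 126., 187.])), (256, 200, array([577., -19.,   9.])), (256, 300, array([ 150., -243.,  147.])), (400, 100, array([1013., -310.,  224.])), (400, 200, array([ 809., -413.,   -4.])), (400, 300, array([ 423., -519.,    2.]))]
{'clock': 0.1, 'joints': array([ 1.44164242e+00,  3.85486641e-01,  6.78336759e-03, -4.19888158e-04,
       -1.19400148e+00, -2.58623426e-01]), 'joint_vel': array([-0.00135394, -0.00169732,  0.00369702,  0.0012879 , -0.00029832,
       -0.00060429]), 'joint_efforts': array([-3.73972143e-04, -3.93320847e+01,  1.88928437e+01,  4.19795662e+00,
       -2.59537970e-03,  5.14965691e-06]), 'position': array([236.11107966, 578.13365411, 230.33717025]), 'ee_rot': array([ 9.81247015e-01, -1.92752037e-01, -1.33006127e-04,  9.64837297e-04]), 'contact_force': array([ 0.03910327, -0.91516991, -0.22610319]), 'wrist_torque': array([-0.04337952, -0.0357696 ,  0.01405328]), 'gripper_width': 85.08741722456506}
```

View pics/top.png

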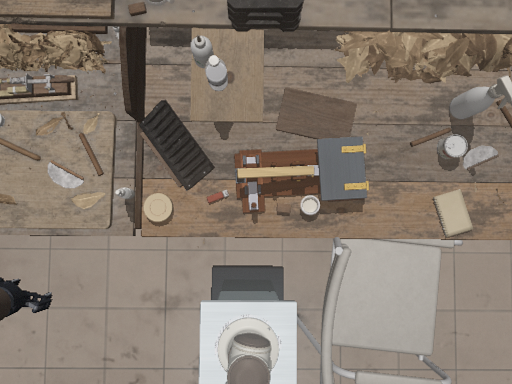

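View pics/scene.png

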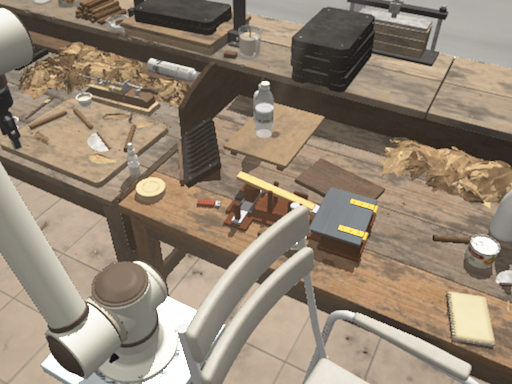

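The top view shows the lever from about (237,173) to (317,171), the slide and post near (253,195), and the lid at (342,168). A dark rack stands to the left, around (178,145). Next I'll zoom in and measure.

```bash
python3 - <<'E'
from h import *
z=np.load("top.npz"); im,W=z["im"],z["W"]
cv2.imwrite("pics/topz.png",cv2.resize(im[90:225,130:330],None,fx=4,fy=4,interpolation=cv2.INTER_CUBIC))
hsv=cv2.cvtColor(im,cv2.COLOR_BGR2HSV)
for v in (173,): print([ (u,*W[v,u].round().astype(int)) for u in range(232,326,4)])
for u in (249,253,257): print([ (u,v,*W[v,u].round().astype(int)) for v in range(150,216,4)])
print("rack");[print([(u,v,*W[v,u].round().astype(int)) for u in range(145,215,12)]) for v in range(105,190,12)]
print("cup etc",[(u,v,*W[v,u].round()) for u,v in((310,205),(283,208),(217,197),(158,208),(125,193))])
z=np.load("scene.npz"); cv2.imwrite("pics/scz.png",cv2.resize(z["im"][150:270,180:390],None,fx=3.8,fy=3.8,interpolation=cv2.INTER_CUBIC))
E
```

```text
[(232, np.int64(575), np.int64(61), np.int64(4)), (236, np.int64(574), np.int64(47), np.int64(13)), (240, np.int64(566), np.int64(33), np.int64(104)), (244, np.int64(567), np.int64(20), np.int64(100)), (248, np.int64(567), np.int64(8), np.int64(96)), (252, np.int64(568), np.int64(-5), np.int64(93)), (256, np.int64(568), np.int64(-17), np.int64(95)), (260, np.int64(568), np.int64(-30), np.int64(91)), (264, np.int64(569), np.int64(-42), np.int64(87)), (268, np.int64(569), np.int64(-55), np.int64(84)), (272, np.int64(569), np.int64(-68), np.int64(83)), (276, np.int64(570), np.int64(-81), np.int64(78)), (280, np.int64(570), np.int64(-93), np.int64(79)), (284, np.int64(571), np.int64(-107), np.int64(72)), (288, np.int64(571), np.int64(-119), np.int64(76)), (292, np.int64(572), np.int64(-133), np.int64(67)), (296, np.int64(572), np.int64(-145), np.int64(69)), (300, np.int64(572), np.int64(-159), np.int64(65)), (304, np.int64(572), np.int64(-171), np.int64(66)), (308, np.int64(573), np.int64(-185), np.int64(59)), (312, np.int64(573), np.int64(-198), np.int64(63)), (316, np.int64(574), np.in
[... 5279 characters left out ...]
, np.int64(-2))]
[(145, 189, np.int64(518), np.int64(350), np.int64(1)), (157, 189, np.int64(519), np.int64(310), np.int64(-1)), (169, 189, np.int64(519), np.int64(270), np.int64(0)), (181, 189, np.int64(520), np.int64(230), np.int64(0)), (193, 189, np.int64(520), np.int64(191), np.int64(-1)), (205, 189, np.int64(520), np.int64(150), np.int64(1))]
cup etc [(310, 205, np.float64(470.0), np.float64(-198.0), np.float64(19.0)), (283, 208, np.float64(460.0), np.float64(-110.0), np.float64(11.0)), (217, 197, np.float64(494.0), np.float64(109.0), np.float64(12.0)), (158, 208, np.float64(456.0), np.float64(300.0), np.float64(26.0)), (125, 193, np.float64(501.0), np.float64(390.0), np.float64(86.0))]
```

View pics/topz.png

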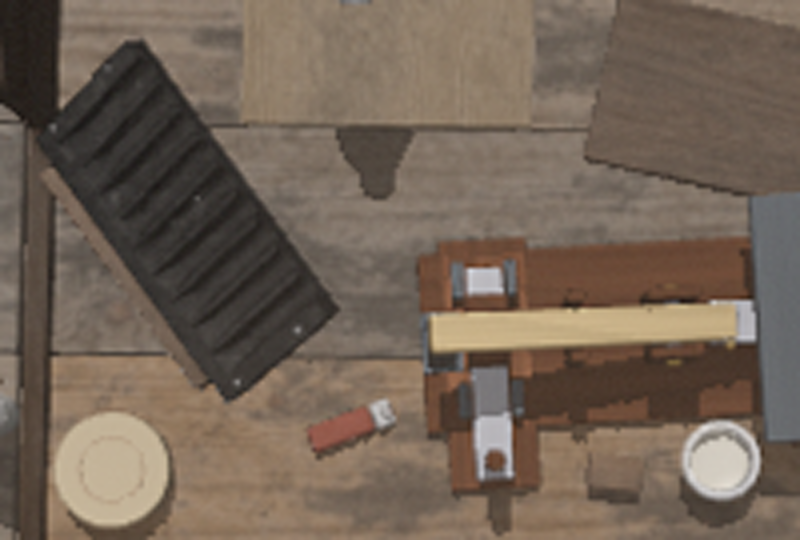

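View pics/scz.png

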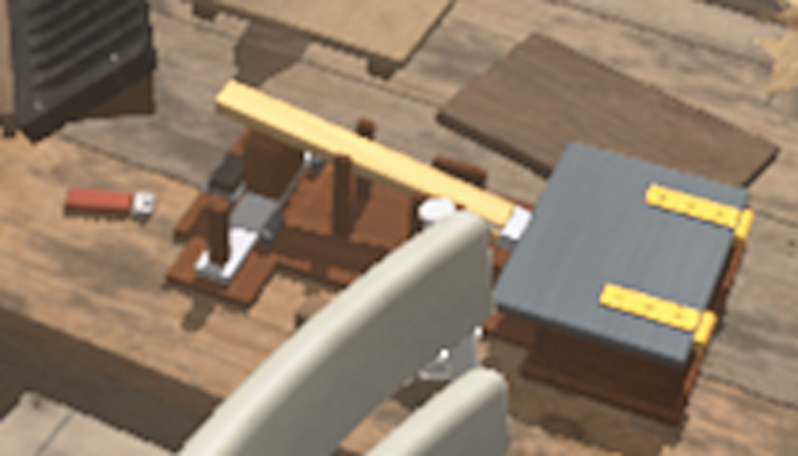

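The zoomed views confirm the layout. The long end of the lever is at full-frame (238,173), the nose at (314,170) and the post top at about (253.5,205). The lighter, wedge, cup and tape are all clear of the working area. Next I'll compute the frame accurately.

```bash
python3 - <<'E'
from h import *
c=arm.get_calibration("top");K=np.array(c["camera_matrix"]);R=np.array(c["R"]);t=np.array(c["t"]).ravel()
C=-R.T@t
def ray(u,v,z):
    d=R.T@np.linalg.inv(K)@[u,v,1]; return C+d*(z-C[2])/d[2]
z=np.load("top.npz"); im,W=z["im"],z["W"]
hsv=cv2.cvtColor(im,cv2.COLOR_BGR2HSV)
m=cv2.inRange(hsv,(12,60,120),(32,255,255)); m[:, :232]=0; m[:,318:]=0; m[:162]=0; m[183:]=0
n,l,s,ce=cv2.connectedComponentsWithStats(m); i=1+s[1:,4].argmax(); print(s[i])
v,u=np.nonzero(l==i)
# per-column centre, with height model: top from 103+ at long end
cols=[k for k in range(u.min()+1,u.max()-1)]
P=[]
u0=u.min()
e=ray(u0-.5,173,103)
for k in cols:
    vc=v[u==k].mean(); p=ray(k,vc,90); h=103-(e[1]-p[1])*.17; P.append(ray(k,vc,h))
P=np.array(P); a=np.polyfit(P[:,1],P[:,0],1); print("line",a,"end",e, P[-1])
d=np.array([-a[0],-1]);d/=np.linalg.norm(d); yd=np.array([-d[1],d[0]])
end=np.array([np.polyval(a,e[1]),e[1]])
# end top edge: 200 along lever + top offset: base x = -(200cos.17 - 14 sin.17... )
bx=-(200*np.cos(.17)+14*np.sin(.17)*-1*-1) # underside-normal shift, sign checked below
for bx in(-199.4,-194.7):
    print("pivot",end-d*bx,"post axis",(end-d*bx)-150*d-yd*105)
print("d",d,"yd",yd,"end",end)
# post: high points near
q=(W[...,2]>65)&(W[...,2]<95)&(abs(W[...,0]-468)<30)&(abs(W[...,1]+10)<40)
vv,uu=np.nonzero(q); p=ray(uu.mean(),vv.mean(),80); print("post",len(uu),uu.mean(),vv.mean(),p,(p[:2]-end)@d,(p[:2]-end)@yd)
m=(hsv[...,2]<140)&(hsv[...,0]<20)
print(hsv[200:211,248:260,2])
E
```

```text
[237 166  77  12 745]
line [-6.97636204e-02  5.69622052e+02] end [566.43177364  43.48855367 103.        ] [ 582.30456271 -194.41294746   63.29122763]
pivot [ 580.46527069 -155.42797421] post axis [465.28068694 -13.09908865]
pivot [ 580.13817669 -150.73936999] post axis [464.95359294  -8.41048443]
d [ 0.06959447 -0.99757537] yd [0.99757537 0.06959447] end [566.58813354  43.48855367]
post 27 253.74074074074073 204.40740740740742 [469.97869557 -11.37188879  80.        ] 48.003943387877996 -100.19317877055761
[[136 195 189 188 186 186 188 187 191 184  99 108]
 [138 197 190 189 190 191 191 190 192 184  97 109]
 [125 172 192 185 144 143 148 164 195 187 106 109]
 [117 157 191 156 108 113 113 124 168 191 102 110]
 [115 153 186 112 104 107 109 104 140 194 103 110]
 [110 139 190 122 104 106 106 102 128 189 109 109]
 [111 136 187  94  87 103 103 108 148 188 103 112]
 [107 132 189 110  95  90 100  95 148 187 104 110]
 [108 132 197 123 122 119 119 121 157 202 129 112]
 [111 119 157 110 106  99 100  93 103 125  97 115]
 [115 107  93  82  81  78  76  73  73  74  87 119]]
```

>>> move_arm(
  moves=[
    {"gripper": -1, "xyz": [4, 4.8, 0], "angular": [0, 0, -0.05]},
    {"gripper": -1, "xyz": [8, 9.6, 0], "angular": [0, 0, -0.1]},
    {"gripper": -1, "xyz": [12, 14.4, 0], "angular": [0, 0, -0.15]},
    {"gripper": -1, "xyz": [16, 19.2, 0], "angular": [0, 0, -0.2]},
    {"gripper": -1, "xyz": [20, 24, 0], "angular": [0, 0, -0.25]},
    {"gripper": -1, "xyz": [24, 28.8, 0], "angular": [0, 0, -0.3]},
    {"gripper": -1, "xyz": [28, 33.6, 0], "angular": [0, 0, -0.35]},
    {"gripper": -1, "xyz": [32, 38.4, 0], "angular": [0, 0, -0.4]},
    {"gripper": -1, "xyz": [36, 43.2, 0], "angular": [0, 0, -0.45]},
    {"gripper": -1, "xyz": [39.8, 47.8, 0], "angular": [0, 0, -0.457]},
  ],
)

```text
clock: 1.35
position: [424.0, -16.5, 231.4]
ee_rot: [0.999, 0.035, 0.0, -0.0]
contact_force: [1.5, 0.1, 0.3]
gripper_width: 0.4
```

```bash
cat > st.py <<'E'
from h import *
from scipy.spatial.transform import Rotation as Ro
s=arm.read_state(); print(s["clock"],s["position"].round(1),s["contact_force"].round(2),s["gripper_width"]); print(Ro.from_quat(s["ee_rot"]).as_matrix().round(3))
E
python3 st.py
```

```text
1.35 [424.  -16.5 231.4] [1.49 0.13 0.3 ] 0.3501991240106752
[[ 0.998  0.07   0.   ]
 [ 0.07  -0.998  0.   ]
 [ 0.    -0.    -1.   ]]
```

>>> move_arm(
  moves=[
    {"gripper": -1, "xyz": [0, -0.2, 4], "angular": [0, 0, 0]},
    {"gripper": -1, "xyz": [0, -0.2, 9], "angular": [0, 0, 0]},
    {"gripper": -1, "xyz": [0, -0.2, 14], "angular": [0, 0, 0]},
    {"gripper": -1, "xyz": [0, -0.2, 17.5], "angular": [0, 0, 0]},
    {"gripper": -1, "xyz": [0, -0.2, 18.5], "angular": [0, 0, 0]},
    {"gripper": -1, "xyz": [0, -0.2, 18.5], "angular": [0, 0, 0]},
  ],
)

```text
clock: 2.1
position: [424.1, -12.4, 46.4]
ee_rot: [0.999, 0.035, -0.0, 0.0]
contact_force: [0.1, 0.5, 0.7]
gripper_width: -0.1
```

```bash
python3 st.py; python3 - <<'E'
from h import *
im,W=cloud("wrist"); t,_=cloud("top")
o=np.full((600,640,3),0,np.uint8); o[:,:]=0
a=cv2.resize(im,(400,300)); b=cv2.resize(t[140:230,215:335],(400,300)); cv2.imwrite("pics/w1.png",np.hstack([a,b]))
E
```

```text
2.1 [424.1 -12.4  46.4] [0.12 0.51 0.7 ] -0.07586936037398771
[[ 0.998  0.069 -0.001]
 [ 0.069 -0.998 -0.   ]
 [-0.001  0.    -1.   ]]
```

View pics/w1.png

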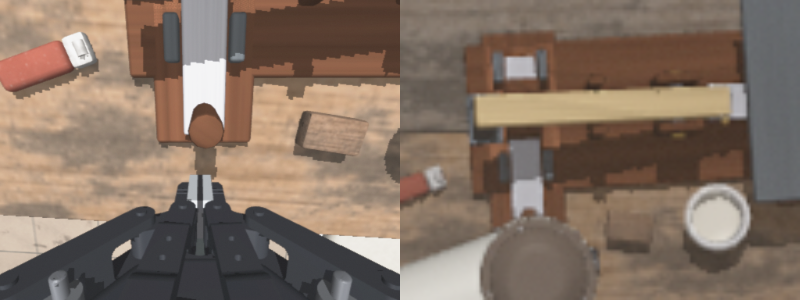

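The wrist view shows the shut tips at (200,180) and the post at (206,125), so the tips need to go about 2–3 mm to the right. Then I'll push.

>>> move_arm(
  moves=[
    {"gripper": -1, "xyz": [1, 0.2, 0], "angular": [0, 0, 0]},
    {"gripper": -1, "xyz": [1.8, 0.25, 0], "angular": [0, 0, 0]},
    {"gripper": -1, "xyz": [2.5, 0.25, 0], "angular": [0, 0, 0]},
    {"gripper": -1, "xyz": [3.2, 0.25, 0], "angular": [0, 0, 0]},
    {"gripper": -1, "xyz": [4, 0.25, 0], "angular": [0, 0, 0]},
    {"gripper": -1, "xyz": [4.8, 0.25, 0], "angular": [0, 0, 0]},
    {"gripper": -1, "xyz": [5.6, 0.25, 0], "angular": [0, 0, 0]},
    {"gripper": -1, "xyz": [6.4, 0.25, 0], "angular": [0, 0, 0]},
    {"gripper": -1, "xyz": [7.0, 0.25, 0], "angular": [0, 0, 0]},
    {"gripper": -1, "xyz": [7.4, 0.25, 0], "angular": [0, 0, 0]},
  ],
)

```text
clock: 3.45
position: [498.1, -9.8, 46.2]
ee_rot: [0.999, 0.035, -0.0, 0.0]
contact_force: [-1.1, -1.5, 0.1]
gripper_width: 0.3
```

>>> move_arm(
  moves=[
    {"gripper": -1, "xyz": [0.2, 0, 0], "angular": [0, 0, 0]},
    {"gripper": -1, "xyz": [0.3, 0, 0], "angular": [0, 0, 0]},
    {"gripper": -1, "xyz": [0.4, 0, 0], "angular": [0, 0, 0]},
  ],
)

```text
clock: 3.82
position: [501.6, -9.6, 46.2]
ee_rot: [0.999, 0.035, -0.0, 0.0]
contact_force: [-2.6, -1.2, -0.5]
gripper_width: -0.2
```

Pushing lightly, so I'll creep on to the end stop.

>>> move_arm(
  moves=[
    {"gripper": -1, "xyz": [0.2, 0, 0], "angular": [0, 0, 0]},
    {"gripper": -1, "xyz": [0.4, 0, 0], "angular": [0, 0, 0]},
    {"gripper": -1, "xyz": [0.5, 0, 0], "angular": [0, 0, 0]},
  ],
)

```text
clock: 4.2
position: [505.0, -9.4, 46.2]
ee_rot: [0.999, 0.034, -0.002, 0.0]
contact_force: [-5.9, 0.9, 5.7]
gripper_width: -0.2
```

```bash
python3 - <<'E'
from h import *
im,W=cloud("wrist")
im2,_=cloud("scene")
cv2.imwrite("pics/w2.png",np.hstack([cv2.resize(im,(400,300)),cv2.resize(im2[160:250,200:320],(400,300))]))
E
```

```text
(no output)
```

View pics/w2.png

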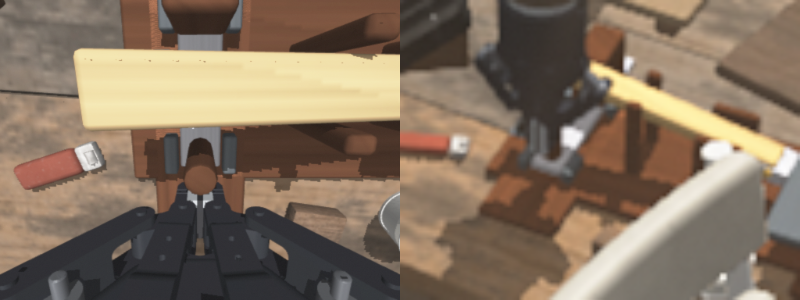

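The wrist view shows the block beyond the lever at (200,15) and the post at (200,180), still clear of the lever. One more small nudge should confirm the end stop.

>>> move_arm(
  moves=[
    {"gripper": -1, "xyz": [0.15, 0, 0], "angular": [0, 0, 0]},
    {"gripper": -1, "xyz": [0.15, 0, 0], "angular": [0, 0, 0]},
    {"gripper": -1, "xyz": [0.15, 0, 0], "angular": [0, 0, 0]},
  ],
)

```text
clock: 4.68
position: [505.0, -9.5, 46.0]
ee_rot: [0.999, 0.034, -0.003, 0.0]
contact_force: [-8.3, 0.7, 5.8]
gripper_width: 0.3
```

>>> move_arm(
  moves=[
    {"gripper": -1, "xyz": [-1.5, 0, 0], "angular": [0, 0, 0]},
    {"gripper": -1, "xyz": [-3, 0, 0], "angular": [0, 0, 0]},
    {"gripper": -1, "xyz": [-3, 0, -4], "angular": [0, 0, 0]},
    {"gripper": -1, "xyz": [-3, 0, -9], "angular": [0, 0, 0]},
    {"gripper": -1, "xyz": [-3, 0, -11.5], "angular": [0, 0, 0]},
    {"gripper": -1, "xyz": [0, -1, -11.5], "angular": [0, 0, 0]},
    {"gripper": -1, "xyz": [3, -2.5, -11.5], "angular": [0, 0, 0]},
    {"gripper": -1, "xyz": [6.3, -3.45, -11.5], "angular": [0, 0, 0]},
    {"gripper": -1, "xyz": [6.3, -3.45, -11.5], "angular": [0, 0, 0]},
    {"gripper": -1, "xyz": [6.3, -3.45, -9], "angular": [0, 0, 0]},
  ],
)

```text
clock: 5.92
position: [569.8, 30.1, 137.8]
ee_rot: [0.999, 0.035, 0.003, -0.001]
contact_force: [-0.6, 0.2, 0.5]
gripper_width: 0.1
```

```bash
python3 st.py; python3 - <<'E'
from h import *
im,W=cloud("wrist"); im2,_=cloud("scene")
cv2.imwrite("pics/w3.png",np.hstack([cv2.resize(im,(400,300)),cv2.resize(im2[140:260,200:360],(400,300))]))
E
```

```text
5.925 [569.8  30.1 137.8] [-0.59  0.17  0.46] 0.14039038642974339
[[ 0.998  0.07   0.005]
 [ 0.07  -0.998  0.001]
 [ 0.005 -0.001 -1.   ]]
```

View pics/w3.png

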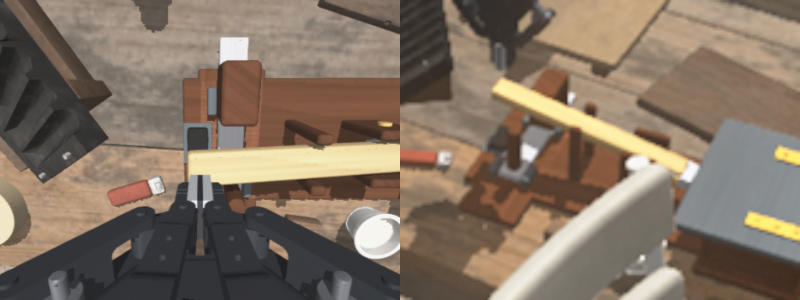

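The slide is fully across: its block at (240,90) is clear of the lever, whose end is at (189,165) in the wrist view. I'll check the alignment using the wrist calibration.

```bash
python3 - <<'E'
from h import *
c=arm.get_calibration("wrist");K=np.array(c["camera_matrix"]);R=np.array(c["R"]);t=np.array(c["t"]).ravel()
im,W=cloud("wrist"); C=-R.T@t
s=arm.read_state()["position"]
p=K@(R@np.array([s[0],s[1],100])+t); print("tcp over lever px",p[:2]/p[2])
p=K@(R@s+t); print("tcp px",p[:2]/p[2])
h=cv2.cvtColor(im,cv2.COLOR_BGR2HSV)
m=cv2.inRange(h,(15,60,150),(32,255,255));m[:, :200]=0
n,l,st,_=cv2.connectedComponentsWithStats(m);
i=1+st[1:,4].argmax(); print(st[i]); v,u=np.nonzero(l==i)
for k in (245,255,290,330,370):
    vv=v[u==k]
    if len(vv):
        print(k,vv.min(),vv.max(),[ (lambda d:(C+d*((100-(k-258)*.08)-C[2])/d[2]).round(1))(R.T@np.linalg.inv(K)@[k,y,1]) for y in (vv.min(),vv.max())], W[vv.min()+4,k].round())
E
```

```text
tcp over lever px [256.77657865 213.40885643]
tcp px [256.93187191 238.18239043]
[  238   177   274    56 11577]
245 188 223 [array([583.5,  37.5, 101. ]), array([560.7,  36.2, 101. ])] [581.  37. 100.]
255 188 223 [array([583.7,  31.4, 100.2]), array([560.8,  29.9, 100.2])] [581.  31.  99.]
290 186 231 [array([585.7,   9.9,  97.4]), array([555.6,   6.9,  97.4])] [583.   9.  96.]
330 184 229 [array([587.8, -15.5,  94.2]), array([557.4, -19.7,  94.2])] [584. -17.  90.]
370 182 226 [array([590. , -41.7,  91. ]), array([560. , -46.9,  91. ])] [586. -44.  86.]
```

Alignment is within 2 mm. Now I'll press down slowly.

>>> move_arm(
  moves=[
    {"gripper": -1, "xyz": [0, 0.2, 2], "angular": [0, 0, 0]},
    {"gripper": -1, "xyz": [0, 0.2, 3.2], "angular": [0, 0, 0]},
    {"gripper": -1, "xyz": [0, 0.2, 3.8], "angular": [0, 0, 0]},
    {"gripper": -1, "xyz": [0, 0.2, 4.3], "angular": [0, 0, 0]},
    {"gripper": -1, "xyz": [0, 0.2, 4.8], "angular": [0, 0, 0]},
    {"gripper": -1, "xyz": [0, 0.2, 5.3], "angular": [0, 0, 0]},
    {"gripper": -1, "xyz": [0, 0.2, 5.8], "angular": [0, 0, 0]},
    {"gripper": -1, "xyz": [0, 0.2, 6.3], "angular": [0, 0, 0]},
  ],
)

```text
clock: 7.08
position: [570.7, 29.0, 75.1]
ee_rot: [0.999, 0.035, 0.002, -0.001]
contact_force: [-1.5, 4.1, 7.0]
gripper_width: 0.2
```

>>> move_arm(
  moves=[
    {"gripper": -1, "xyz": [0, 0, 0.5], "angular": [0, 0, 0]},
    {"gripper": -1, "xyz": [0, 0, 1], "angular": [0, 0, 0]},
    {"gripper": -1, "xyz": [0, 0, 1.5], "angular": [0, 0, 0]},
    {"gripper": -1, "xyz": [0, 0, 2], "angular": [0, 0, 0]},
    {"gripper": -1, "xyz": [0, 0, 2.5], "angular": [0, 0, 0]},
    {"gripper": -1, "xyz": [0, 0, 2.9], "angular": [0, 0, 0]},
    {"gripper": -1, "xyz": [0, 0, 3.2], "angular": [0, 0, 0]},
    {"gripper": -1, "xyz": [0, 0, 3.5], "angular": [0, 0, 0]},
    {"gripper": -1, "xyz": [0, 0, 3.5], "angular": [0, 0, 0]},
  ],
)

```text
clock: 8.2
position: [571.2, 29.0, 40.0]
ee_rot: [0.999, 0.035, 0.003, -0.001]
contact_force: [-0.8, 2.9, 5.5]
gripper_width: 0.1
```

>>> move_arm(
  moves=[
    {"gripper": -1, "xyz": [0, 0, 0.2], "angular": [0, 0, 0]},
    {"gripper": -1, "xyz": [0, 0, 0.4], "angular": [0, 0, 0]},
    {"gripper": -1, "xyz": [0, 0, 0.55], "angular": [0, 0, 0]},
    {"gripper": -1, "xyz": [0, 0, 0.55], "angular": [0, 0, 0]},
    {"gripper": -1, "xyz": [0, 0, 0.55], "angular": [0, 0, 0]},
  ],
)

```text
clock: 8.82
position: [571.5, 28.7, 35.7]
ee_rot: [0.999, 0.035, 0.003, -0.0]
contact_force: [-1.7, 2.6, 11.3]
gripper_width: 0.1
```

```bash
python3 st.py; python3 - <<'E'
from h import *
im,W=cloud("wrist"); im2,V=cloud("scene")
cv2.imwrite("pics/w4.png",np.hstack([cv2.resize(im,(400,300)),cv2.resize(im2[140:260,200:360],(400,300))]))
E
```

```text
8.825 [571.5  28.7  35.7] [-1.69  2.61 11.27] 0.06449497094648683
[[ 0.997  0.071  0.006]
 [ 0.071 -0.997  0.001]
 [ 0.006 -0.001 -1.   ]]
```

View pics/w4.png

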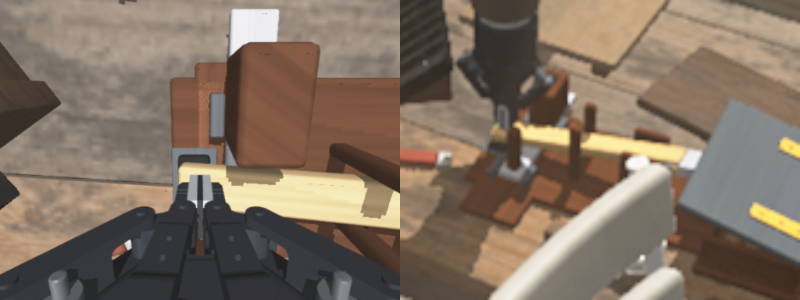

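The lever is down and the lid visibly raised in the scene view. The force has risen from 5.5 to 11.3 N, so the lever is on the rubber. I'll ease off 1 mm towards the advised 9 N, then confirm it settles.

>>> move_arm(
  moves=[
    {"gripper": -1, "xyz": [0, 0, -0.1], "angular": [0, 0, 0]},
    {"gripper": -1, "xyz": [0, 0, -0.1], "angular": [0, 0, 0]},
    {"gripper": -1, "xyz": [0, 0, -0.1], "angular": [0, 0, 0]},
    {"gripper": -1, "xyz": [0, 0, -0.1], "angular": [0, 0, 0]},
  ],
)

```text
clock: 9.43
position: [571.4, 28.8, 36.3]
ee_rot: [0.999, 0.035, 0.003, -0.001]
contact_force: [-0.4, 2.3, 8.5]
gripper_width: -0.2
```

```bash
python3 - <<'E'
from h import *
im,V=cloud("scene"); V0=np.load("scene.npz")["W"]
def lid(V): # lid top plane slope, over lid patch
    P=V[185:235,320:375].reshape(-1,3); P=P[np.isfinite(P[:,2])]
    P=P[(P[:,0]>485)&(P[:,0]<685)&(P[:,1]<-255)&(P[:,1]>-390)&(P[:,2]>40)&(P[:,2]<160)]
    return len(P),np.linalg.lstsq(np.c_[P[:,:2],np.ones(len(P))],P[:,2],rcond=None)[0][:2]
print(lid(V0),lid(V)); s=arm.read_state(); print(s["clock"],s["position"],s["contact_force"])
E
```

```text
(1726, array([-0.00191961,  0.00047105])) (1922, array([-0.0068227,  0.212557 ]))
9.475 [571.43954047  28.73043425  36.30422817] [-0.72567506  2.78854364  9.3702539 ]
```

The lid slope is 0.21 rad, as expected at the stop, with about 9 N of steady force. Handing in.

```bash
python3 -c "
from bench import arm
print(arm.job_done())"
```

```text
the job is handed in; nothing more can be done
None
```

I pushed the stop slide across to its end stop, then pressed the long end of the lever down onto its rubber stop. I handed the job in at about 9.5 s, still holding the lever down with the lid open.

- **Slide:** the post stopped moving and the push force rose to about 8 N. The wrist camera showed the block clear of the lever.
- **Press:** the fingertips finished at z ≈ 36.3 mm, 28 mm along world y, which is within about 2 mm of the press point. The last force readings were 8.5 and 9.4 N, right at the top of the advised 4–9 N. It briefly reached 11.3 N before I eased off by 1 mm.
- **Lid:** the depth image gave a slope of about 0.21 rad, against 0 at the start.
- **Other things on the bench:** nothing was seen to touch them, but I did not measure their positions again at the end.

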